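# Snap the bingo-ball tub shut

## Task

The game is over and the lid of the blue-lidded tub of bingo balls is lying on loose, its rim sprung up on all four sides. Press down each of the four sides of the rim with the fingertips until every one has clicked shut, then take the hand away. Use firm finger pressure, not a blow or your full weight, leave the tub standing where it is without picking it up, and do not disturb the other things on the table.

Things in the scene. Friction and masses are not known exactly. Their poses are not given: they have to be found in the camera images.
- tub: clear plastic tub full of white balls with a blue snap lid, about 0.6 kg, loose on the table. Tub 128 (x) x 178 (y) mm, lid 140 (x) x 190 (y) mm; the shut rim's flat top is 85 mm above the table. Origin: centre of the underside; z up, y along the long side.
- lid_centre (a point): middle of the blue lid's recessed panel (92 x 142 mm, already seated, upper face 79 mm above the table). Round it the rim is split at the corners into four sides, each 24 mm wide and 3 mm thick with a short skirt, hinged along its inner edge at 82 mm height and sprung up at its outer edge
- rim_front (a joint): lid side at the tub's -x (long side): 0 = fully up (20 degrees, outer edge 8 mm high), 0.35 = level and shut; up to 0.14 it moves easily and stays as left, then its bead meets the tub's rolled rim. Pressed at its press point it resists with up to about 9 N, springs back if let go before about 0.25, and from about 0.29 snaps shut by itself and stays shut
- rim_back (a joint): lid side at the tub's +x (long side); values and feel as rim_front
- rim_left (a joint): lid side at the tub's +y (short side); values and feel as rim_front
- rim_right (a joint): lid side at the tub's -y (short side); values and feel as rim_front
- front_press (a point): point on the upper face of the front lid side, mid-length, 16 mm out from its hinge (8 mm from the outer edge), at the pale moulded ribs; moves with the side, about 5 mm lower when shut (85 mm above the table, 62 mm from the tub's centre). x axis points outward along the side's face, z out of the face
- back_press (a point): the same point on the back lid side (62 mm from the tub's centre when shut)
- left_press (a point): the same point on the left lid side (87 mm from the tub's centre when shut)
- right_press (a point): the same point on the right lid side (87 mm from the tub's centre when shut)
- green_tub: bystander: a like tub of coloured chips with a green lid, fully shut; same size, origin at the centre of its underside; beside the blue-lidded one, on either side
- dauber_red: bystander: red ink marker bottle with a white cap, standing, 38 mm diameter, 116 mm tall; origin under its centre
- dauber_purple: bystander: purple ink marker bottle with a white cap, standing, 38 mm diameter, 116 mm tall; origin under its centre
- mug: bystander: white mug, 80 mm diameter, 92 mm tall; origin under its centre
- wand: bystander: pink magnetic chip wand lying flat, 147 x 20 x 12 mm, along its x; origin under its middle
- bowl: bystander: blue bowl of chips, 100 mm diameter, 38 mm tall; origin under its centre
There are look-alikes about, which are no part of the job. Leave any pink look-alike of the tub alone.

How it is judged:
By the outcome, as a careful person would: the job done as asked, in the order asked, and still so for the second after the job is handed in, with the robot touching nothing.
It also fails if it takes over 45 s, if anything falls off the work surface, if the arm or the gripper's body presses on something with over 40 N, if the wrist force passes 120 N, or if a joint passes its speed limit or range.

## Robot

A 6-joint arm with a two-finger parallel gripper is mounted at the origin on the work surface. World frame = base frame: x ahead of the robot, y to its left, z up, the work surface at z = 0. Lengths are in m, angles in degrees, forces in N, time in s.
With the tool pointing down it reaches from about 0.4 to 0.825 m from the base axis. Payload 7 kg.
Tool frame: the origin (TCP) lies at the very end of the fingers, on their centre line; the grasp point (between the pads) lies 19 mm behind it (ctrl.grip_depth is the distance from the TCP to the grasp point, in m); z points along the fingers, y is the line along which they close (so a half turn about z gives the same grasp; the last joint's range is limited). The gripper opens to 88 mm and grips with 3 to 60 N. Pads are 19 mm wide; open, the fingers measure 130 mm over their backs; the gripper's body (78 mm by 193 mm) begins 47 mm behind the grasp point.
Start: joints at [-60.499, 20.546, 0.682, 0, -70.136, -16.507], TCP at [0.152, -0.658, 0.227] pointing down, gripper open.
Joint ranges: [-176.03, 176.03], [-82.01, 121.73], [-58.28, 71.71], [-173.87, 95.51], [-174.79, -0.11], [-173.66, 173.66]. Speed limits (degrees/s): [136.94, 136.94, 172.46, 180, 180, 180].

## Interface

Orientations are given as [roll, pitch, yaw] about the fixed x, y, z axes, in that order (R = Rz(yaw) Ry(pitch) Rx(roll)).
In Python, from plant import get_obs, eyes, ctrl, spotter gives the robot as it stands.
- The arm moves only by the shell command python3 -m crank 'ROWS'. ROWS is JSON, one flat list of numbers, 7 for each row, row after row: the turn, a rotation vector about the tool's x, y, z in rad, then the shift along the tool's x, y, z in mm, then the opening, from 0 (shut) to 1 (fully open). A call has 1 to 5 rows; each row shifts and turns the commanded pose from where the row before left it, along the tool's axes as they then stand; what a row does not reach is not made up. A row lasts 1/8 s, in which the tool goes at most 62.5 mm and 10.7 degrees, less where a joint would pass 70% of its speed; a pose out of reach is approached as far as the arm can. A call is refused whole if a number of a shift passes 62.5 or a number of a turn 0.188, either way. A call with a gripper value outside its range is refused whole. The fingers move at their own pace and stop on an object; the grip force is fixed at half the most. Time passes only in rows, so rows that do not move let the fingers close. It gives the time, the measured TCP pose, the force, the opening and the grip force at its end, in the units of the state.
- get_obs(): the state, without advancing time (a new reading comes with each control period).
- eyes.snapshot(name): name is "side" or "top" or "wrist"; returns the picture (480x640x3 uint8, blue, green, red); there is no depth.
- eyes.camera_model(name): a dict with "fx", "fy", "cx", "cy" (pixels), "extrinsics" (4x4, takes a point from camera to world coordinates). Camera axes: x right, y down, z forward; pixel columns grow to the right and rows downward; lengths in m; the calibration is good to about 2 mm. A picture is of the moment at which its call begins: read the wrist's pose just before it. camera_model takes no time and is no camera call; for the wrist camera it gives the pose at the moment of the call.
- ctrl.close_job(): hands the job in; it is judged then, once.
Trained networks look in the newest picture that a camera, given by its name, has taken for a name from the list of things; names that differ only in an ending like _2 or _b are one class to them, and where a whole thing is asked for, a point or a joint stands for the part that bears it (a point fixed in the world has none). Each returns a list of dicts, best first, with "p" (0 to 1); they miss things now and then, are a little off and sometimes report something else, mostly with a low value. They report only what shows in the picture. A call takes as long as a camera call. They do not tell look-alikes from the thing itself.
- spotter.outline_of(camera, target): "region" (480x640 bool, what is visible of it) and "rect" ([left, top, width, height] in pixels, round what is visible of it).
- spotter.place_of(camera, target): "location" ([column, row] in pixels: a listed point, or the origin of a listed thing).
The state is a dict: "clock": time; "joint_pos": joint angles; "qvel": joint speeds; "tau": joint torques, N m; "tool_pos": TCP position; "orientation": TCP orientation; "force": force on the tool from outside, world axes, zero at the start; "moment": the same for the moment, N m; "opening": finger opening in m; "gripper_force": force on a finger pad.
Only numpy, scipy, OpenCV 4.12 (cv2) and the standard library are available. Lean on these libraries where they do the work, as an engineer would, in place of code of your own. Each camera call takes 0.05 s, during which the arm holds its last target. There are 200 camera calls.

## Working session

There is one attempt and no reset: what is moved stays moved. The work goes in short steps, Python scripts to look and compute and a shell command to move; the robot and the scene stay as the last step left them, time stands still between calls to the robot, and variables do not carry over. Pictures are saved under pics/ and viewed, at most 10 in all, crops included, and the job is handed in when it is done.

```bash
mkdir -p pics; ls
python3 - <<'E'
from plant import get_obs, eyes, ctrl, spotter
import cv2, numpy as np
o=get_obs(); print(o['clock'],o['tool_pos'],o['orientation'],o['force'],o['opening'])
for n in("top","side"):
    im=eyes.snapshot(n); cv2.imwrite(f'pics/{n}1.png',im)
    m=eyes.camera_model(n); print(n,m['fx'],m['cx'],m['cy'],np.round(m['extrinsics'],4).tolist())
    for t in("tub","lid_centre","front_press","back_press","left_press","right_press"):
        print(t,[(r['p'],np.round(r['location']).tolist()) for r in spotter.place_of(n,t)])
E
```

```text
pics
0.0 [ 0.15163711 -0.65723409  0.22562395] [ 1.79904251e+02 -8.14169868e-03 -1.67016033e+02] [0.08515021 0.10867362 0.47088284] 0.08797780883426079
top 472.13885656437884 330.2621699981804 235.62256816064058 [[-0.0029, -0.9888, 0.1492, 0.3726], [-0.9999, 0.0052, 0.0147, -0.0702], [-0.0153, -0.1492, -0.9887, 1.3404], [0.0, 0.0, 0.0, 1.0]]
tub [(0.89, [526.0, 241.0]), (0.68, [382.0, 232.0])]
lid_centre [(0.87, [537.0, 238.0]), (0.68, [384.0, 233.0]), (0.63, [386.0, 314.0]), (0.57, [352.0, 230.0])]
front_press [(0.67, [542.0, 260.0]), (0.66, [404.0, 304.0]), (0.55, [385.0, 253.0]), (0.51, [388.0, 208.0])]
back_press [(0.92, [387.0, 207.0]), (0.84, [537.0, 218.0]), (0.81, [366.0, 324.0])]
left_press [(0.82, [403.0, 347.0]), (0.74, [507.0, 245.0]), (0.67, [355.0, 229.0])]
right_press [(0.93, [371.0, 283.0]), (0.85, [570.0, 233.0]), (0.57, [416.0, 228.0])]
side 550.8045319357673 319.8422272686754 237.77707305965959 [[-0.7247, -0.3583, 0.5885, -0.3749], [-0.6891, 0.3782, -0.6182, 0.8998], [-0.0011, -0.8536, -0.521, 0.9228], [0.0, 0.0, 0.0, 1.0]]
tub [(0.91, [340.0, 251.0]), (0.85, [400.0, 275.0]), (0.84, [420.0, 206.0]), (0.26, [385.0, 218.0])]
lid_centre [(0.96, [399.0, 251.0]), (0.67, [341.0, 221.0]), (0.19, [357.0, 232.0])]
front_press [(0.61, [354.0, 229.0]), (0.6, [407.0, 240.0])]
back_press [(0.8, [330.0, 215.0]), (0.72, [395.0, 264.0]), (0.58, [412.0, 177.0])]
left_press [(0.56, [322.0, 230.0]), (0.51, [416.0, 193.0])]
right_press [(0.52, [360.0, 215.0]), (0.45, [369.0, 245.0])]
```

View pics/top1.png

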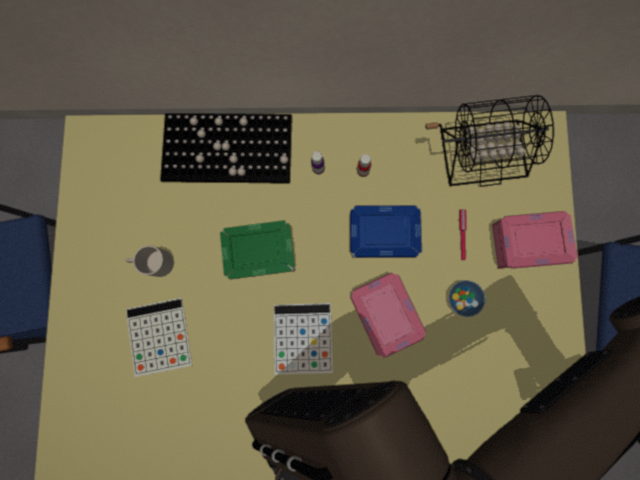

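View pics/side1.png

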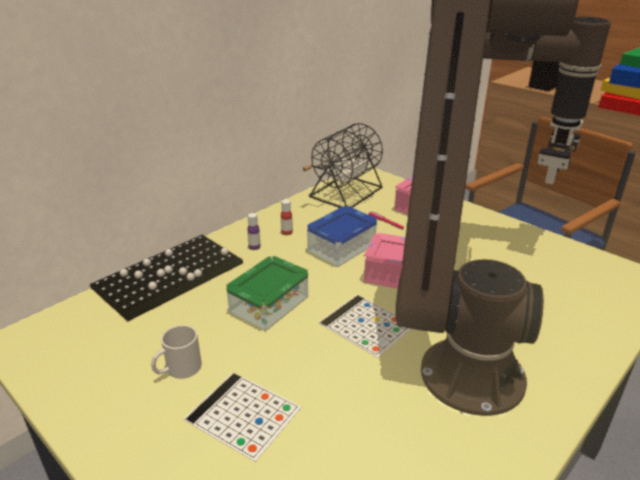

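The blue tub's lid is at top pixel (386,231), with its long side left to right (world y). The pink look-alikes are at (387,314) and (535,240), and the green tub is at (258,250). I'll compute the pose next.

```bash
cat > h.py <<'E'
from plant import get_obs, eyes, ctrl, spotter
import cv2, numpy as np
from scipy.spatial.transform import Rotation as R
def ray(n,px,z):
    m=eyes.camera_model(n);E=np.array(m['extrinsics'])
    d=E[:3,:3]@[(px[0]-m['cx'])/m['fx'],(px[1]-m['cy'])/m['fy'],1]
    return E[:3,3]+d*(z-E[2,3])/d[2]
def blue(n,near,z):
    im=eyes.snapshot(n);h=cv2.cvtColor(im,cv2.COLOR_BGR2HSV)
    k=cv2.inRange(h,(105,120,60),(125,255,255))
    k=cv2.morphologyEx(k,cv2.MORPH_CLOSE,np.ones((7,7)))
    c,_=cv2.findContours(k,cv2.RETR_EXTERNAL,cv2.CHAIN_APPROX_NONE)
    c=[x for x in c if cv2.contourArea(x)>500 and cv2.pointPolygonTest(x,near,True)>0]
    c=max(c,key=cv2.contourArea)
    P=np.array([ray(n,p[0],z)[:2] for p in c]).astype(np.float32)*1000
    return im,c,cv2.minAreaRect(P)
def totool(p,yaw):
    o=get_obs();A=R.from_euler('xyz',o['orientation'],degrees=True)
    T=R.from_euler('xyz',[180,0,yaw],degrees=True)
    return A.inv().apply((np.array(p)-o['tool_pos'])*1000).round(1),(A.inv()*T).as_rotvec().round(3)
E
python3 - <<'E'
from h import *
im,c,r=blue('top',(386,231),.090); print(r,cv2.boundingRect(c))
for n,ps in dict(top=[(384,233,.079),(387,207,.09),(385,253,.09),(355,229,.09),(416,228,.09)],side=[(341,221,.079),(330,215,.09),(354,229,.09),(322,230,.09),(360,215,.09)]).items():
    for p in ps: print(n,p,ray(n,p[:2],p[2]).round(3))
E
```

```text
((573.5880126953125, -199.2965087890625), (184.35595703125, 135.74209594726562), 89.64252471923828) (351, 206, 70, 51)
top (384, 233, 0.079) [ 0.569 -0.197  0.079]
top (387, 207, 0.09) [ 0.639 -0.205  0.09 ]
top (385, 253, 0.09) [ 0.514 -0.197  0.09 ]
top (355, 229, 0.09) [ 0.579 -0.118  0.09 ]
top (416, 228, 0.09) [ 0.581 -0.281  0.09 ]
side (341, 221, 0.079) [ 0.599 -0.219  0.079]
side (330, 215, 0.09) [ 0.637 -0.209  0.09 ]
side (354, 229, 0.09) [ 0.527 -0.195  0.09 ]
side (322, 230, 0.09) [ 0.592 -0.125  0.09 ]
side (360, 215, 0.09) [ 0.569 -0.273  0.09 ]
```

Run:
```python
from h import *
print(totool([.574,-.199,.226],180)); E=np.array(eyes.camera_model('wrist')['extrinsics']);print(E.round(3).tolist(),get_obs()['tool_pos'],get_obs()['clock'])
```

```text
(array([-514.6,  352. ,    0.6]), array([0.   , 0.   , 0.227]))
[[-0.224, 0.932, 0.284, 0.074], [0.975, 0.214, 0.066, -0.675], [0.0, 0.292, -0.956, 0.384], [0.0, 0.0, 0.0, 1.0]] [ 0.15173775 -0.65766617  0.22656906] 0.75
```

```bash
python3 -m crank '[0,0,0,-47,32,0,0, 0,0,0,-47,32,0,0, 0,0,0,-47,32,0,0, 0,0,0,-47,32,0,0, 0,0,0,-47,32,0,0]'; python3 -m crank '[0,0,0,-47,32,0,0, 0,0,0,-47,32,0,0, 0,0,0,-47,32,0,0, 0,0,0,-47,32,0,0, 0,0,0.114,-45,32,0,0]'; python3 -m crank '[0,0,0.113,0,0,0,0, 0,0,0,0,0,0,0]'
python3 - <<'E'
from h import *
o=get_obs();print(o['clock'],o['tool_pos'],o['orientation'],totool([.574,-.199,.226],180),o['opening'])
im=eyes.snapshot('wrist');cv2.imwrite('pics/w1.png',im)
for t in("lid_centre","front_press","back_press","left_press","right_press"):
    for r in spotter.place_of('wrist',t): print(t,r['p'],np.round(r['location']),ray('wrist',r['location'],.079 if t[0:3]=='lid' else .09).round(4))
E
```

```text
clock: 1.38
tool_pos: [0.3458, -0.4476, 0.2268]
orientation: [-180.0, 0.0, -167.0]
force: [0.7, -1.0, 0.5]
opening: 0.0431
gripper_force: 0.0
clock: 2.0
tool_pos: [0.537, -0.2391, 0.2269]
orientation: [-180.0, 0.0, -173.6]
force: [0.5, -1.0, 0.1]
opening: 0.0007
gripper_force: 0.0
clock: 2.25
tool_pos: [0.5361, -0.2401, 0.2265]
orientation: [180.0, -0.0, -179.9]
force: [-0.7, 0.0, 0.4]
opening: 0.0004
gripper_force: 0.0
2.25 [ 0.53610863 -0.2400572   0.22647976] [ 1.79998379e+02 -1.07477530e-02 -1.79899432e+02] (array([-38. ,  41. ,   0.5]), array([ 0.   , -0.   ,  0.002])) 0.0003600743510875062
lid_centre 0.64 [361. 264.] [ 0.5767 -0.2034  0.079 ]
lid_centre 0.58 [372.   2.] [ 0.3537 -0.2026  0.079 ]
front_press 0.71 [306.  35.] [ 0.3797 -0.2546  0.09  ]
front_press 0.57 [370. 202.] [ 0.5121 -0.1982  0.09  ]
left_press 0.77 [455. 268.] [ 0.5762 -0.1148  0.09  ]
right_press 0.66 [413. 107.] [ 0.4322 -0.166   0.09  ]
right_press 0.6 [274. 267.] [ 0.5758 -0.2884  0.09  ]
```

View pics/w1.png

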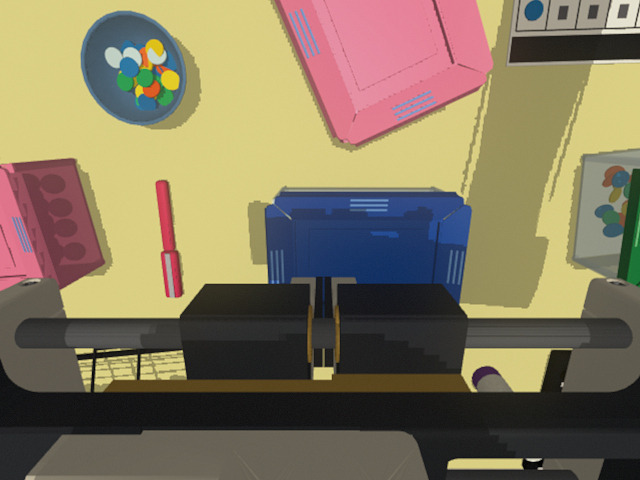

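The wrist view shows the blue lid with ribs at front (369,205), left (455,268) and right (277,267). That puts the centre at about (0.575, -0.2015) with yaw near 0. I'll press the front side first.

```bash
python3 -m crank '[0,0,0,23,39,0,0, 0,0,0,0,0,60,0, 0,0,0,0,0,50,0, 0,0,0,0,0,16,0, 0,0,0,0,0,0,0]';  python3 -m crank '[0,0,0,0,0,2,0, 0,0,0,0,0,2,0, 0,0,0,0,0,2,0, 0,0,0,0,0,2,0, 0,0,0,0,0,0,0]'; python3 -m crank '[0,0,0,0,0,2,0, 0,0,0,0,0,1,0, 0,0,0,0,0,1,0, 0,0,0,0,0,1,0, 0,0,0,0,0,0,0]'
```

```text
clock: 3.18
tool_pos: [0.5128, -0.2021, 0.1005]
orientation: [-180.0, -0.1, 180.0]
force: [-0.1, 1.0, 1.0]
opening: 0.0003
gripper_force: 0.0
clock: 3.8
tool_pos: [0.5128, -0.2016, 0.0925]
orientation: [180.0, -0.0, 180.0]
force: [0.3, -0.6, -0.3]
opening: 0.0003
gripper_force: 0.0
clock: 4.42
tool_pos: [0.5122, -0.2017, 0.0876]
orientation: [-180.0, -0.1, 180.0]
force: [-3.2, 0.5, 4.8]
opening: 0.0006
gripper_force: 1.9
```

```bash
python3 -m crank '[0,0,0,0,0,1,0, 0,0,0,0,0,0,0]';  python3 -m crank '[0,0,0,0,0,1,0, 0,0,0,0,0,0,0]';python3 -m crank '[0,0,0,0,0,1,0, 0,0,0,0,0,0,0]'
```

```text
clock: 4.68
tool_pos: [0.5132, -0.2016, 0.0864]
orientation: [180.0, 0.0, 180.0]
force: [0.4, -0.5, 0.6]
opening: 0.0005
gripper_force: 0.0
clock: 4.92
tool_pos: [0.513, -0.2016, 0.0854]
orientation: [180.0, 0.0, 180.0]
force: [-0.6, 0.1, -0.8]
opening: 0.0005
gripper_force: 0.0
clock: 5.18
tool_pos: [0.513, -0.2017, 0.0852]
orientation: [-180.0, 0.0, -180.0]
force: [-1.6, 1.4, 6.2]
opening: 0.0005
gripper_force: 3.1
```

The front snapped: the force dropped to zero, then the finger met a flat rim at 85 mm. Back is next.

```bash
python3 -m crank '[0,0,0,0,0,-25,0, 0,0,0,-62,0,0,0, 0,0,0,-62,0,0,0, 0,0,0,0,0,12,0, 0,0,0,0,0,3,0]';  python3 -m crank '[0,0,0,0,0,2,0, 0,0,0,0,0,2,0, 0,0,0,0,0,2,0, 0,0,0,0,0,1,0, 0,0,0,0,0,0,0]'; python3 -m crank '[0,0,0,0,0,1,0, 0,0,0,0,0,0,0]';python3 -m crank '[0,0,0,0,0,1,0, 0,0,0,0,0,0,0]'
```

```text
clock: 5.8
tool_pos: [0.6358, -0.2015, 0.0928]
orientation: [180.0, -0.2, 180.0]
force: [0.6, -0.3, 1.7]
opening: 0.0004
gripper_force: 0.6
clock: 6.42
tool_pos: [0.6372, -0.2017, 0.0889]
orientation: [-180.0, 0.1, -180.0]
force: [-0.7, 1.5, 6.1]
opening: 0.0007
gripper_force: 3.1
clock: 6.68
tool_pos: [0.6375, -0.2017, 0.0875]
orientation: [-180.0, 0.1, -180.0]
force: [1.8, 1.5, 2.8]
opening: 0.0002
gripper_force: 1.6
clock: 6.92
tool_pos: [0.6365, -0.2017, 0.0853]
orientation: [180.0, -0.0, 180.0]
force: [0.5, 0.2, 2.6]
opening: 0.0006
gripper_force: 1.0
```

```bash
python3 -m crank '[0,0,0,0,0,0.7,0, 0,0,0,0,0,0,0]'; python3 -m crank '[0,0,0,0,0,-25,0, 0,0,0,31,45,0,0, 0,0,0,31,45,0,0, 0,0,0,0,0,8,0, 0,0,0,0,0,6,0]';  python3 -m crank '[0,0,0,0,0,2,0, 0,0,0,0,0,2,0, 0,0,0,0,0,2,0, 0,0,0,0,0,1,0, 0,0,0,0,0,0,0]'; python3 -m crank '[0,0,0,0,0,1,0, 0,0,0,0,0,0,0]';python3 -m crank '[0,0,0,0,0,1,0, 0,0,0,0,0,0,0]';python3 -m crank '[0,0,0,0,0,1,0, 0,0,0,0,0,0,0]'
```

```text
clock: 7.18
tool_pos: [0.6366, -0.2017, 0.0853]
orientation: [-180.0, -0.0, 180.0]
force: [-1.9, 1.2, 6.1]
opening: 0.0005
gripper_force: 3.1
clock: 7.8
tool_pos: [0.5747, -0.1116, 0.0954]
orientation: [-180.0, -0.0, -180.0]
force: [0.2, -0.2, -0.6]
opening: 0.0004
gripper_force: 0.0
clock: 8.43
tool_pos: [0.5751, -0.1119, 0.0892]
orientation: [-180.0, 0.0, 180.0]
force: [0.1, -1.3, 3.1]
opening: 0.0002
gripper_force: 1.2
clock: 8.68
tool_pos: [0.5752, -0.1118, 0.0887]
orientation: [-180.0, 0.1, -180.0]
force: [-1.5, -0.9, 6.5]
opening: 0.0004
gripper_force: 3.3
clock: 8.93
tool_pos: [0.5752, -0.1114, 0.0873]
orientation: [180.0, 0.1, 180.0]
force: [-0.9, 2.2, 3.5]
opening: 0.0003
gripper_force: 1.8
clock: 9.18
tool_pos: [0.5744, -0.1117, 0.0853]
orientation: [180.0, -0.1, 180.0]
force: [0.5, 0.5, 0.5]
opening: 0.0004
gripper_force: 0.0
```

```bash
python3 -m crank '[0,0,0,0,0,1,0, 0,0,0,0,0,0,0]'; python3 -m crank '[0,0,0,0,0,-25,0, 0,0,0,0,-60,0,0, 0,0,0,0,-60,0,0, 0,0,0,0,-60,0,0, 0,0,0,0,0,7,0]';  python3 -m crank '[0,0,0,0,0,6,0, 0,0,0,0,0,2,0, 0,0,0,0,0,2,0, 0,0,0,0,0,2,0, 0,0,0,0,0,0,0]'; python3 -m crank '[0,0,0,0,0,1,0, 0,0,0,0,0,0,0]';python3 -m crank '[0,0,0,0,0,1,0, 0,0,0,0,0,0,0]';python3 -m crank '[0,0,0,0,0,1,0, 0,0,0,0,0,0,0]';python3 -m crank '[0,0,0,0,0,1,0, 0,0,0,0,0,0,0]'
```

```text
clock: 9.43
tool_pos: [0.5744, -0.1117, 0.0852]
orientation: [-180.0, -0.0, 180.0]
force: [-2.9, 0.7, 7.3]
opening: 0.0007
gripper_force: 3.4
clock: 10.05
tool_pos: [0.5742, -0.2957, 0.1023]
orientation: [-180.0, -0.0, 179.7]
force: [0.1, 1.5, -0.2]
opening: 0.0007
gripper_force: 0.0
clock: 10.68
tool_pos: [0.5751, -0.2913, 0.0911]
orientation: [-180.0, 0.0, -180.0]
force: [0.0, 0.1, 1.4]
opening: 0.0004
gripper_force: 0.1
clock: 10.92
tool_pos: [0.575, -0.2917, 0.09]
orientation: [-180.0, 0.0, 180.0]
force: [-0.2, 1.1, 1.0]
opening: 0.0005
gripper_force: 0.4
clock: 11.18
tool_pos: [0.5751, -0.2918, 0.0895]
orientation: [-180.0, 0.0, -180.0]
force: [-0.3, 0.5, 4.7]
opening: 0.0003
gripper_force: 2.5
clock: 11.42
tool_pos: [0.5751, -0.292, 0.0887]
orientation: [-180.0, 0.1, 180.0]
force: [-0.6, -0.7, 5.5]
opening: 0.0003
gripper_force: 2.8
clock: 11.68
tool_pos: [0.575, -0.2921, 0.0872]
orientation: [-180.0, 0.0, 180.0]
force: [1.2, -1.4, 2.5]
opening: 0.0007
gripper_force: 1.2
```

Next I'll press the last millimetres, then lift clear and back the hand off toward the base so the wrist camera can check.

```bash
python3 -m crank '[0,0,0,0,0,1,0, 0,0,0,0,0,0,0]';python3 -m crank '[0,0,0,0,0,1,0, 0,0,0,0,0,0,0]';python3 -m crank '[0,0,0,0,0,1,0, 0,0,0,0,0,0,0]'; python3 -m crank '[0,0,0,0,0,-30,0, 0,0,0,0,0,-60,0, 0,0,0,30,30,-40,0, 0,0,0,50,30,0,0, 0,0,0,50,30,0,0]'; python3 -m crank '[0,0,0,0,0,0,0, 0,0,0,0,0,0,0]'
python3 - <<'E'
from h import *
im=eyes.snapshot('wrist');cv2.imwrite('pics/w2.png',im)
s=eyes.snapshot('side');cv2.imwrite('pics/s2.png',cv2.resize(s[150:300,220:420],(800,600)))
E
```

```text
clock: 11.92
tool_pos: [0.5744, -0.2914, 0.0853]
orientation: [180.0, -0.1, 180.0]
force: [-1.2, 0.4, 0.5]
opening: 0.0005
gripper_force: 0.1
clock: 12.18
tool_pos: [0.5745, -0.2915, 0.0852]
orientation: [180.0, -0.0, 180.0]
force: [-1.7, 1.9, 6.2]
opening: 0.0002
gripper_force: 2.9
clock: 12.42
tool_pos: [0.5745, -0.2915, 0.0851]
orientation: [-180.0, -0.0, -180.0]
force: [-4.9, 2.4, 11.2]
opening: 0.0003
gripper_force: 5.7
clock: 13.05
tool_pos: [0.4434, -0.2007, 0.2137]
orientation: [180.0, 0.0, 180.0]
force: [-0.1, 2.5, 1.1]
opening: 0.0005
gripper_force: 0.0
clock: 13.3
tool_pos: [0.4452, -0.2015, 0.2143]
orientation: [-180.0, 0.1, -180.0]
force: [-0.0, -0.3, 0.9]
opening: 0.0003
gripper_force: 0.0
```

View pics/w2.png

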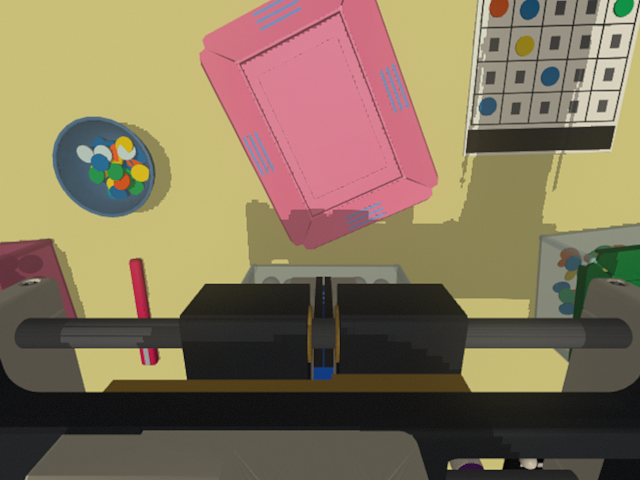

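View pics/s2.png

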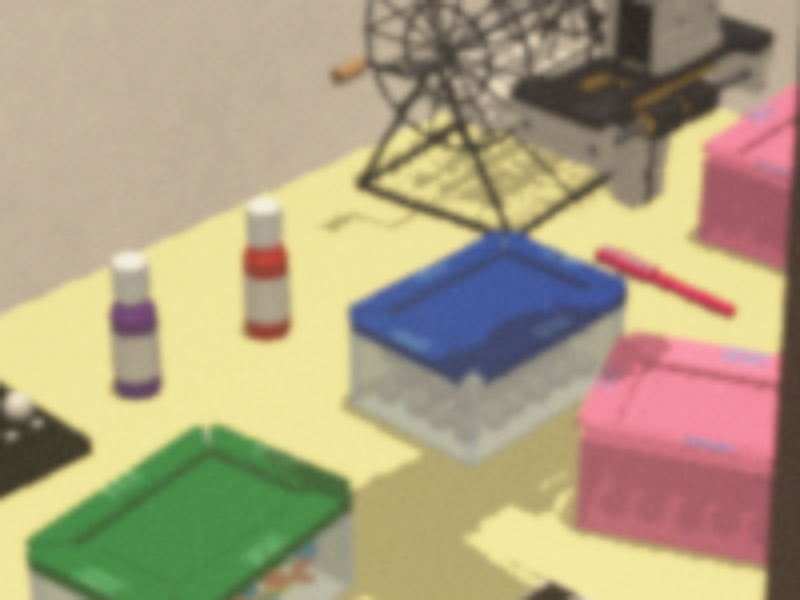

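The side crop shows the blue lid, centred near (490,300), flat all round with closed corners. The tub and its neighbours haven't moved. All four sides showed the force drop of a snap and then a flat stop at 85 mm.

```bash
python3 -c "
from plant import ctrl; print(ctrl.close_job())"
```

```text
the job is handed in; nothing more can be done
None
```

All four sides of the blue lid are pressed shut (each snapped, then stopped flat at 85 mm), the hand is clear, nothing else looked disturbed, and the job was handed in at about 13 s; no verdict was returned.

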